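Test a power-supply board, then show its solder side to the inspection camera

TASK

Test the power-supply board in the test jig: press the green button fully down for a moment and let it come up again, leaving the board in its seat. Then lift the board out by its black transformer and hold it in the air before the inspection camera: solder side squarely facing the lens, middle of the board on the lens axis and about 10 cm from the lens, long sides parallel to the camera's tilt axis (the line between its two yoke arms). Finish while holding it still there; leave the camera and the tools around undisturbed.

Things in the scene. Friction and masses are not known exactly. Their poses are not given: they have to be found in the camera images.
- test_button_top (a point): Centre of the top of the green push button (24 mm across, on a grey housing), on the right-hand end of the jig; it is pressed straight down, 6 mm of travel, springs back, and takes about 5 N to be fully down.
- test_button (a joint): How far the green button is down: 0 is up, 0.006 m is fully down.
- jig: Dark grey test jig 125 x 205 x 42 mm (x, y, z), fixed; origin under its centre, x away from the robot, y to its left, z up. The board's centre sits at its y = +35 mm, underside 55 mm above the table, on four stand-offs; two guide pins 3.2 mm thick pass through holes in opposite corners of the board and end 5.5 mm above its upper face: lift it straight up. The button is at the right-hand end.
- board: Green circuit board 84 x 110 x 2 mm, 0.16 to 0.26 kg; origin at the centre of its underside (the solder side), x along its short side, y along its long side, z out of the component side. A black transformer stands in its middle. Other parts, up to 18 mm high, stand near the corners and short edges; beside all four faces of the transformer nothing is taller than 1 mm for 23 mm.
- transformer (a point): Centre of the black transformer block on the board, where to grip it: 34 mm along the board's x, 42 mm along its y, 29 mm high above the board's upper face (the lowest 3 mm is a flange 1 mm wider all round). The point lies half-way up the block, 16.5 mm above the board's underside, over its centre; axes as the board's.
- lens (a point): Centre of the front glass of the inspection camera, a dark tube with a white ring light 47 mm across, looking up aslant (0.2 to 0.5 rad off vertical, leaning to the robot's side). z points out of the lens along its axis, y along the level tilt axis between the yoke arms. About 125 mm above the table; the tube hinges stiffly 50 mm behind the lens, on a fixed round foot 88 mm across.
- nippers: Orange-handled nippers, 120 x 50 x 11 mm, lying on the table; leave alone. Origin under its centre.
- solder_reel: Reel of solder, 49 mm across, 39 mm high, standing on the table; leave alone. Origin under its centre.
- screwdriver: Red-handled screwdriver, 155 mm long, 21 mm thick, lying on the table; leave alone. Origin under its centre.
- braid_reel: Blue reel of desoldering braid, 42 mm across, 12 mm high, lying flat on the table; leave alone. Origin under its centre.
There are look-alikes about, which are no part of the job. Leave any purple look-alike of the part that bears lens alone.

How it is judged (in metres and radians):
On the way, in this order (a step that is already met when the one before it is completed fails the run):
1. the green button is fully down with the board in its seat (value of joint test_button above 0.005 m and distance of board from where it was at the start of the episode below 0.005 m), for 0.1 s.
2. the button has come up again with the board still in its seat (value of joint test_button below 0.001 m and distance of board from where it was at the start of the episode below 0.005 m), for 0.1 s.
3. the board is lifted clear of the jig in the gripper (height (world z) of board above 0.075 m and contact force between board and the fingers above 1 N and contact force between board and jig below 0.05 N), for 0.1 s.
At the end, for the whole second after the job is handed in: The gripper alone holds the board still in the air: centre of its underside within 15 mm each way of the lens axis and 80 to 120 mm from the lens, solder side facing the lens within 0.17 rad, long sides parallel to the camera's tilt axis within 0.2 rad (x of board in the frame of lens between -0.015 and 0.015 m and y of board in the frame of lens between -0.015 and 0.015 m and z of board in the frame of lens between 0.08 and 0.12 m and angle between the z axis of board and the z axis of lens, either way round below 0.17 rad and z of lens in the frame of board below -0.05 m and angle between the y axis of board and the y axis of lens, either way round below 0.2 rad and height (world z) of board above 0.16 m and contact force between board and the fingers above 1 N and contact force between board and jig below 0.05 N and linear speed of board below 0.02 m/s and angular speed of board below 0.2 rad/s); the arm keeps its last pose, push and grip.
It fails at once if the camera is pushed out of its place or tilt (distance of lens from where it was at the start of the episode above 0.006 m).
It fails at once if the nippers are moved (distance of nippers from where it was at the start of the episode above 0.02 m).
It fails at once if the solder reel is moved (distance of solder_reel from where it was at the start of the episode above 0.02 m).
It fails at once if the screwdriver is moved (distance of screwdriver from where it was at the start of the episode above 0.02 m).
It fails at once if the braid reel is moved (distance of braid_reel from where it was at the start of the episode above 0.02 m).
It also fails if it takes over 45 s, if anything falls off the work surface, if the arm or the gripper's body presses on something with over 40 N, if the wrist force passes 120 N, or if a joint passes its speed limit or range.

ROBOT

A 7-joint arm with a two-finger parallel gripper is mounted at the origin on a cart in front of the work surface, level with it; the furniture and walls round the work are solid. World frame = base frame: x ahead of the robot, y to its left, z up, the work surface at z = 0. Lengths are in mm, angles in rad, forces in N, time in s.
With the tool pointing down it reaches from about 425 to 875 mm from the base axis. Payload 9.9 kg.
Tool frame: the origin (TCP) lies midway between the tips of the shut fingers; the grasp point (between the pads) lies 19 mm behind it; z points along the fingers, y is the direction in which the jaws open and shut (so a half turn about z gives the same grasp; the last joint's range is limited). The gripper opens to 85 mm and grips with 20 to 120 N. Pads are 22 mm wide; open, the fingers measure 114 mm over their backs; the gripper's body (76 mm by 85 mm) begins 54 mm behind the grasp point. The pads swing forward as they close: fully open they stand 13 mm farther back than shut.
Start: joints at [-1.277, 0.576, 0.025, 1.437, -0.015, 1.129, -0.057], TCP at [248.985, 627.404, 231.289] pointing down, gripper open.
Joint ranges: [-2.76, 2.76], [-0.34, 2.15], [-1.52, 1.57], [0.19, 2.46], [-1.09, 4.23], [0.17, 1.99], [-2.82, 2.82]. Speed limits (rad/s): [2.22, 2.22, 3.01, 3.01, 3.14, 3.14, 3.14].

INTERFACE

Orientations are given as [roll, pitch, yaw] about the fixed x, y, z axes, in that order (R = Rz(yaw) Ry(pitch) Rx(roll)).
In Python, from bench import ctrl, eyes gives the robot as it stands. The module is installed in compiled form; this text tells all that it offers.
- The arm moves only by the tool move_arm, never from a script. Its argument "steps" is a list of rows, each a list of 4 numbers: the shift along the tool's x, y, z in m, then the turn about the tool's z in degrees. In form: [[x, y, z, spin], ...]. A call has 1 to 12 rows; each row shifts and turns the commanded pose from where the row before left it, along the tool's axes as they then stand; what a row does not reach is not made up. A row lasts 1/8 s, in which the tool goes at most 62.5 mm and 10.7 degrees, less where a joint would pass 70% of its speed; a pose out of reach is approached as far as the arm can. A call is refused whole if a number of a shift passes 0.0625 or a number of a turn 10.7, either way. A call with a gripper value outside its range is refused whole. "grip" is the finger opening in m, from 0 to 0.0854, set as the call begins (left out, the last holds). The fingers move at their own pace and stop on an object; "squeeze" is the grip in N (left out, the last holds). Time passes only in rows, so rows that do not move let the fingers close. It gives the time, the measured TCP pose, the force and the opening at its end, in the units of the state.
- ctrl.get_state(): the state, without advancing time (a new reading comes with each control period).
- eyes.get_image(name): name is "scene" or "top" or "wrist"; returns a dict with "color" (480x640x3 uint8, red, green, blue), "camera_matrix" (3x3 intrinsics, pixels), "R" (3x3) and "t" (3): a world point X has camera coordinates R X + t; the wrist camera has in their place "tool_from_camera" (4x4, takes a point from camera to tool coordinates, whose origin is the TCP and whose axes are the flange's). Camera axes: x right, y down, z forward; pixel columns grow to the right and rows downward; lengths in mm; the calibration is good to about 2 mm. A picture is of the moment at which its call begins: read the wrist's pose just before it. There is no depth.
- ctrl.sign_off(): hands the job in, once; it reports no verdict.
The state is a dict: "time_s": time; "joints": joint angles; "joint_velocities": joint speeds; "joint_torque": joint torques, N m; "tool_pos": TCP position; "tcp_rot": TCP orientation; "wrist_force": force on the tool from outside, world axes, zero at the start; "torque": the same for the moment, N m; "opening": finger opening in mm.
Only numpy, scipy, OpenCV 4.12 (cv2) and the standard library are available. Lean on these libraries where they do the work, as an engineer would, in place of code of your own. Each camera call takes 0.05 s, during which the arm holds its last target.

## Working session

There is one attempt and no reset: what is moved stays moved. The work goes in short steps, Python scripts to look and compute and a tool call to move; the robot and the scene stay as the last step left them, time stands still between calls to the robot, and variables do not carry over. Pictures are saved under pics/ and viewed, and the job is handed in when it is done.

Besides the shell and the picture viewer there is one more tool, called after "Request:" as name([rows], argument=value, ...), one row to a line, values as JSON. move_arm: Moves the arm, as the interface text tells. Its arguments: {"type":"object","properties":{"steps":{"type":"array","items":{"type":"array","items":{"type":"number"}}},"grip":{"type":"number"},"squeeze":{"type":"number"}},"required":["steps"]}

```bash
mkdir -p pics; ls; python3 - <<'E'
from bench import ctrl, eyes
import cv2,numpy as np,json
s=ctrl.get_state(); print(s)
for n in ["scene","top","wrist"]:
    d=eyes.get_image(n); cv2.imwrite(f"pics/{n}0.png",d["color"][:,:,::-1])
    print(n,{k:np.round(v,4).tolist() for k,v in d.items() if k!="color"})
    np.savez(f"{n}0.npz",**d)
E
```

```text
pics
{'time_s': 0.0, 'joints': array([-1.27677726,  0.57651858,  0.02485356,  1.43790664, -0.01498817,
        1.12900231, -0.05648514]), 'joint_velocities': array([-4.21359383e-04,  7.65469576e-04,  9.23225847e-04,  8.02774039e-04,
        1.49366237e-03, -7.79979720e-04,  3.90329549e-06]), 'joint_torque': array([ 1.08994291e-04, -7.65776324e+01,  2.25027144e+00, -2.85975194e+01,
        1.52587518e-02,  1.25643821e-02,  2.00858756e-05]), 'tool_pos': array([248.83997334, 626.97079255, 230.45246142]), 'tcp_rot': array([-3.13994564e+00,  1.01645424e-04,  2.76381977e+00]), 'wrist_force': array([ 0.55146245,  0.60768947, -0.04220812]), 'torque': array([-0.00635264, -0.04482848,  0.01157281]), 'opening': 85.37378731849392}
scene {'camera_matrix': [[582.54, 0.0, 322.8336], [0.0, 582.54, 235.3784], [0.0, 0.0, 1.0]], 'R': [[0.5358, -0.844, 0.0247], [-0.3905, -0.2736, -0.879], [0.7486, 0.4613, -0.4762]], 't': [-347.8234, 272.0973, 1150.9137]}
top {'camera_matrix': [[507.1256, 0.0, 320.2696], [0.0, 507.1256, 235.051], [0.0, 0.0, 1.0]], 'R': [[0.0001, -1.0, -0.0013], [-0.9947, -0.0, -0.1029], [0.1029, 0.0013, -0.9947]], 't': [-95.1686, 488.5867, 1537.0267]}
wrist {'camera_matrix': [[428.9214, 0.0, 316.4527], [0.0, 428.9214, 240.8906], [0.0, 0.0, 1.0]], 'tool_from_camera': [[-0.0005, -0.9598, -0.2807, 71.7145], [1.0, -0.0004, -0.0001, -0.749], [0.0, -0.2807, 0.9598, -144.0497], [0.0, 0.0, 0.0, 1.0]]}
```

View pics/scene0.png

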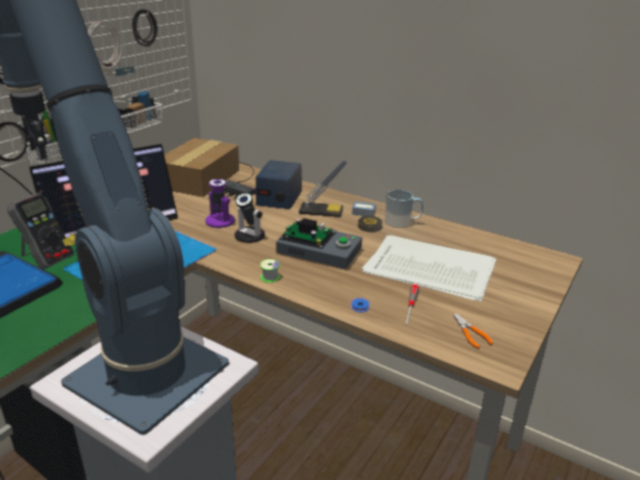

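View pics/top0.png

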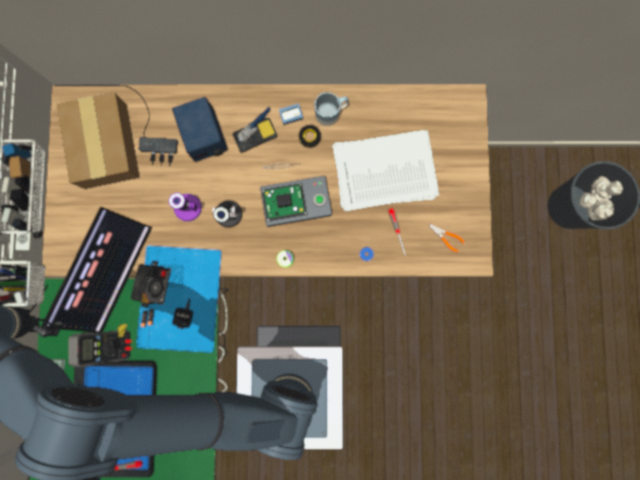

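View pics/wrist0.png

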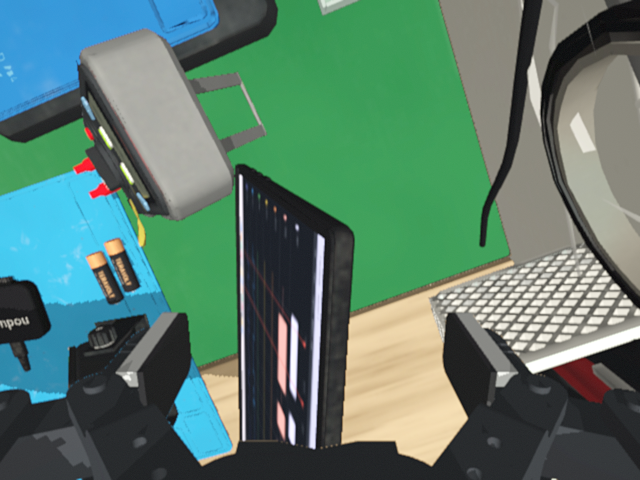

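```bash
cat > h.py <<'E'
import numpy as np,cv2
from scipy.spatial.transform import Rotation as Rn
from bench import ctrl,eyes
def T_tool(s):
    T=np.eye(4);T[:3,:3]=Rn.from_euler('xyz',s['tcp_rot']).as_matrix();T[:3,3]=s['tool_pos'];return T
def snap(name,fn):
    s=ctrl.get_state();d=eyes.get_image(name)
    if name=='wrist':
        W=T_tool(s)@d['tool_from_camera'];C=np.linalg.inv(W);R,t=C[:3,:3],C[:3,3]
    else:R,t=d['R'],d['t']
    np.savez(fn+'.npz',K=d['camera_matrix'],R=R,t=t,img=d['color'])
    cv2.imwrite(f'pics/{fn}.png',d['color'][:,:,::-1]);return s
def load(fn):
    d=np.load(fn+'.npz')
    return (d['K'] if 'K' in d else d['camera_matrix']),d['R'],d['t']
def onplane(fn,uv,z):
    K,R,t=load(fn);d=R.T@np.linalg.inv(K)@np.array([uv[0],uv[1],1.]);c=-R.T@t
    return c+d*(z-c[2])/d[2]
def proj(fn,X):
    K,R,t=load(fn);p=K@(R@np.asarray(X,float)+t);return p[:2]/p[2]
def tri(obs):
    A=[];b=[]
    for fn,uv in obs:
        K,R,t=load(fn);d=R.T@np.linalg.inv(K)@np.array([uv[0],uv[1],1.]);d/=np.linalg.norm(d);c=-R.T@t
        P=np.eye(3)-np.outer(d,d);A.append(P);b.append(P@c)
    A=np.vstack(A);b=np.hstack(b);x,r,_,_=np.linalg.lstsq(A,b,rcond=None);return x,np.sqrt(r)
E
python3 - <<'E'
from h import *
for n,uv,z in [('button',(319,200),60),('board',(284,202),56),('reel',(286,258),39),('braid',(366,254),12),('lenscam',(224,212),125),('purple',(180,202),125),('scrw',(396,228),10),('foot',(229,214),10)]:
    print(n,onplane('top0',uv,z).round())
c=cv2.imread('pics/top0.png')[150:290,130:350];cv2.imwrite('pics/topcrop.png',cv2.resize(c,None,fx=3.6,fy=3.6,interpolation=cv2.INTER_CUBIC))
c=cv2.imread('pics/scene0.png')[160:300,180:400];cv2.imwrite('pics/scenecrop.png',cv2.resize(c,None,fx=3.6,fy=3.6,interpolation=cv2.INTER_CUBIC))
E
```

```text
button [592. -91.  60.]
board [586.  15.  56.]
reel [417.   9.  39.]
braid [ 431. -237.   12.]
lenscam [545. 184. 125.]
purple [575. 312. 125.]
scrw [ 512. -331.   10.]
foot [556. 190.  10.]
```

View pics/topcrop.png

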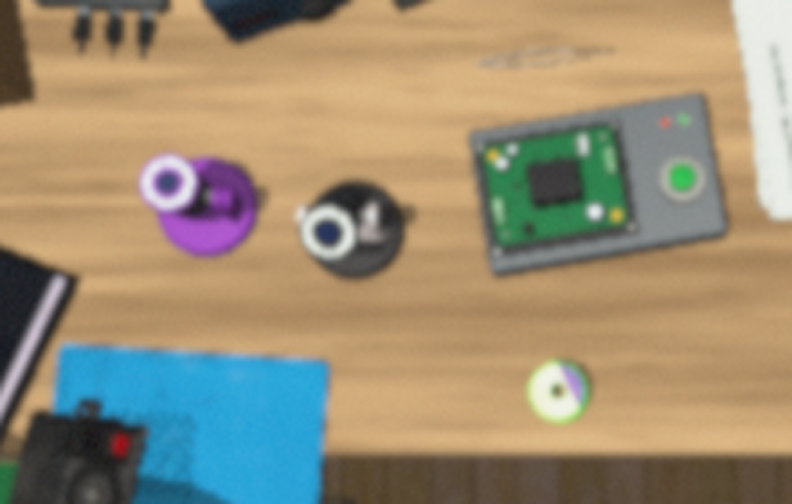

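View pics/scenecrop.png

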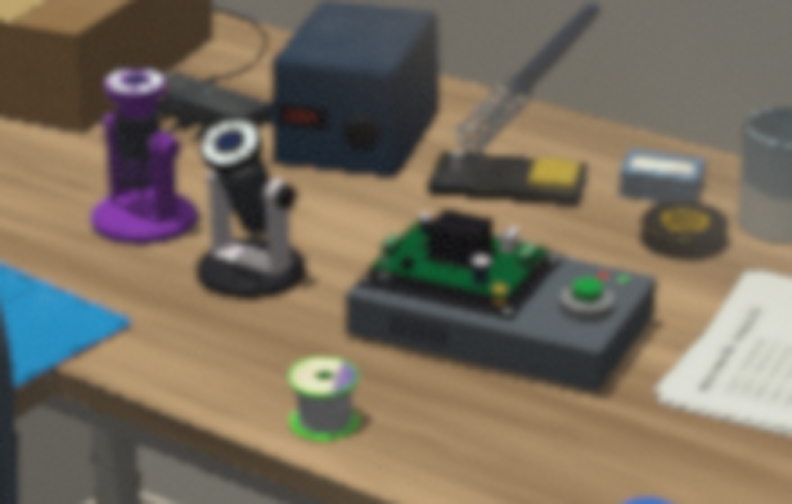

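Request:
move_arm([
  [0,0,-0.05,0],
  [0,0,-0.05,0],
  [-0.046,-0.0365,0,0],
  [-0.046,-0.0365,0,0],
  [-0.046,-0.0365,0,0],
  [-0.046,-0.0365,0,0],
  [-0.046,-0.0365,0,0],
  [-0.046,-0.0365,0,0],
  [-0.046,-0.0365,0,0],
  [-0.046,-0.0365,0,0],
  [-0.046,-0.0365,0,0],
  [-0.046,-0.0365,0,0],
])

```text
time_s: 1.65
tool_pos: [542.5, 116.8, 331.3]
tcp_rot: [3.141, -0.0, 2.764]
wrist_force: [0.4, 0.6, -0.2]
opening: 85.6
```

Request:
move_arm([
  [-0.04,-0.03,0,0],
  [0,0,0,-10.3],
  [0,0,0,-10.3],
  [0,0,0,-10.3],
  [0,0,0,0],
  [0,0,0,0],
])

```text
time_s: 2.4
tool_pos: [567.9, 75.8, 331.2]
tcp_rot: [3.142, -0.0, -2.984]
wrist_force: [0.2, 0.5, 0.4]
opening: 85.3
```

```bash
python3 - <<'E'
from h import *
s=snap('wrist','w1');print(s['time_s'],s['tool_pos'],s['tcp_rot'],s['joints'].round(3))
E
```

```text
2.4 [567.9480673   75.77361511 331.19825799] [ 3.14155972e+00 -2.50491851e-04 -2.98418779e+00] [-0.287  0.351  0.106  1.553 -0.038  1.24   1.553]
```

View pics/w1.png

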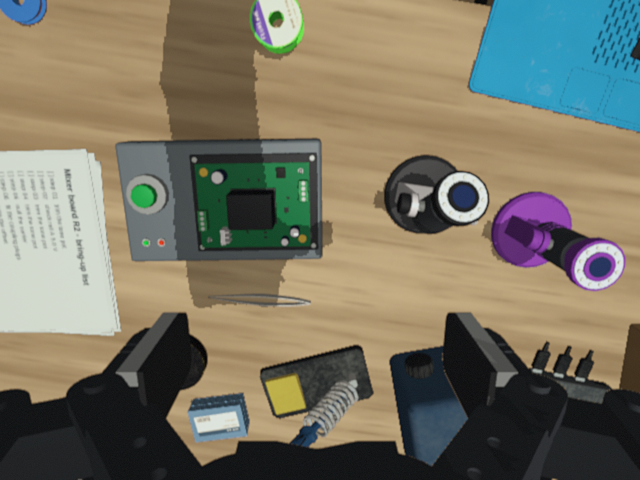

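```bash
python3 - <<'E'
from h import *
c=cv2.imread('pics/w1.png')
cv2.imwrite('pics/w1a.png',cv2.resize(c[130:270,110:330],None,fx=3.6,fy=3.6,interpolation=cv2.INTER_CUBIC))
cv2.imwrite('pics/w1b.png',cv2.resize(c[140:250,370:510],None,fx=5,fy=5,interpolation=cv2.INTER_CUBIC))
E
```

```text
(no output)
```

View pics/w1a.png

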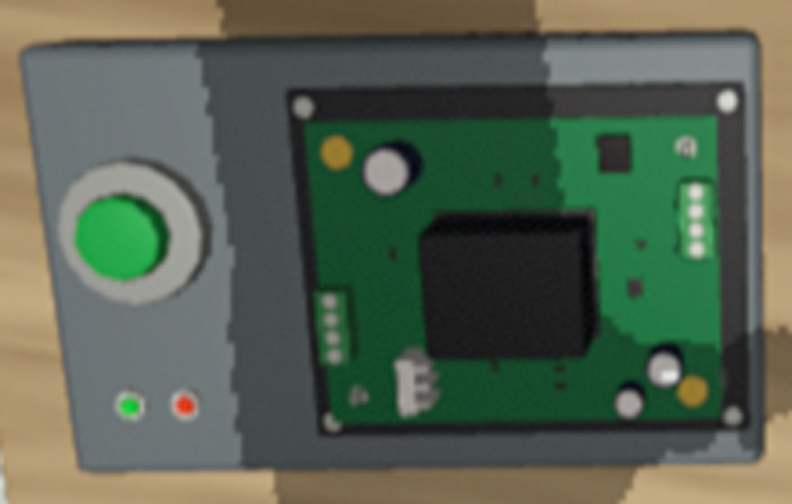

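View pics/w1b.png

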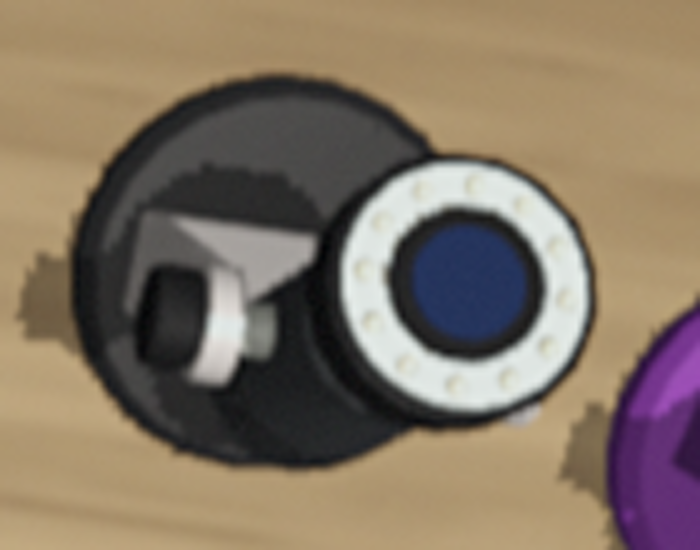

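```bash
cat > m1.py <<'E'
from h import *
from scipy.optimize import least_squares
f=lambda p:(110+p[0]/3.6,130+p[1]/3.6)
jig=[f(p) for p in [(22,48),(758,35),(764,462),(80,470)]]
brd=[f(p) for p in [(303,118),(720,115),(730,425),(326,425)]]
for n,c in (('jig42',jig),('brd57',brd)):
    z=42 if n[0]=='j' else 57
    P=[onplane('w1',p,z)[:2] for p in c];P=np.array(P)
    print(n,P.round(1).tolist(),P.mean(0),[round(float(np.linalg.norm(P[i]-P[(i+1)%4])),1) for i in range(4)])
    d=P[1]-P[0]+P[2]-P[3];print('yaw',np.arctan2(-d[0],d[1]))
d=f((120,237))
for z in (50,60,70):print('button',z,onplane('w1',d,z))
g=lambda p:(370+p[0]/5,140+p[1]/5)
print('lens125',onplane('w1',g((470,282)),125))
print('trafo top86', [onplane('w1',f(p),86) for p in [(421,233),(580,231),(588,355),(426,355)]])
E
python3 m1.py
```

```text
jig42 [[553.8, -127.1], [518.8, 71.6], [640.1, 92.9], [674.2, -106.8]] [596.70783424 -17.34624029] [201.8, 123.1, 202.7, 122.1]
yaw 0.17170239334822057
brd57 [[558.5, -45.6], [540.2, 64.6], [625.7, 80.6], [643.6, -32.5]] [592.01047759  16.77984347] [111.7, 86.9, 114.6, 86.1]
yaw 0.16044645884599723
button 50 [600.25904664 -95.23803828  50.        ]
button 60 [597.82867969 -91.4925182   60.        ]
button 70 [595.39831275 -87.74699812  70.        ]
lens125 [541.1230467  194.40515653 125.        ]
trafo top86 [array([578.49623664,  -6.10041234,  86.        ]), array([571.65845763,  33.82208138,  86.        ]), array([603.69164135,  40.02200966,  86.        ]), array([610.28604639,  -1.65286788,  86.        ])]
```

Request:
move_arm([
  [0.008,0.053,0.024,0],
  [0.008,0.053,0.024,0],
  [0.008,0.053,0.024,0],
  [0,0,0,0],
  [0,0,0,0],
])

```text
time_s: 3.08
tool_pos: [519.0, 228.5, 259.4]
tcp_rot: [-3.141, 0.0, -2.981]
wrist_force: [0.8, -0.0, -0.1]
opening: 85.7
```

```bash
python3 - <<'E'
from h import *
s=snap('wrist','w2');print(s['time_s'],s['tool_pos'],s['tcp_rot'],s['joints'].round(3))
E
```

```text
3.075 [519.01278859 228.52093726 259.41497064] [-3.14080812e+00  1.82879038e-04 -2.98126483e+00] [-0.535  0.39   0.053  1.689 -0.022  1.064  1.257]
```

View pics/w2.png

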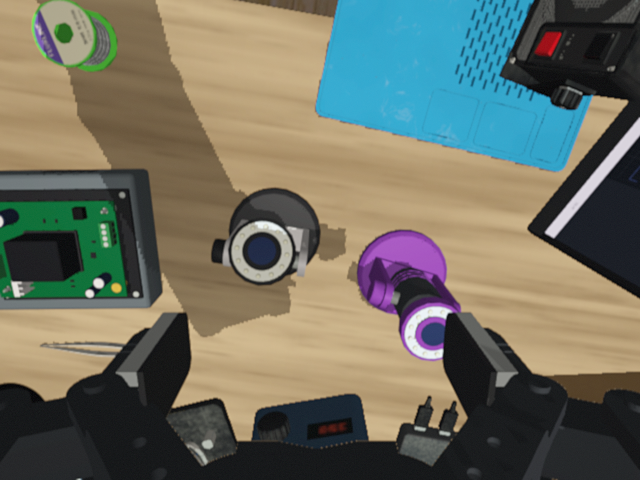

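```bash
python3 - <<'E'
from h import *
c=cv2.imread('pics/w2.png')
cv2.imwrite('pics/w2a.png',cv2.resize(c[180:300,200:340],None,fx=5,fy=5,interpolation=cv2.INTER_CUBIC))
E
```

```text
(no output)
```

View pics/w2a.png

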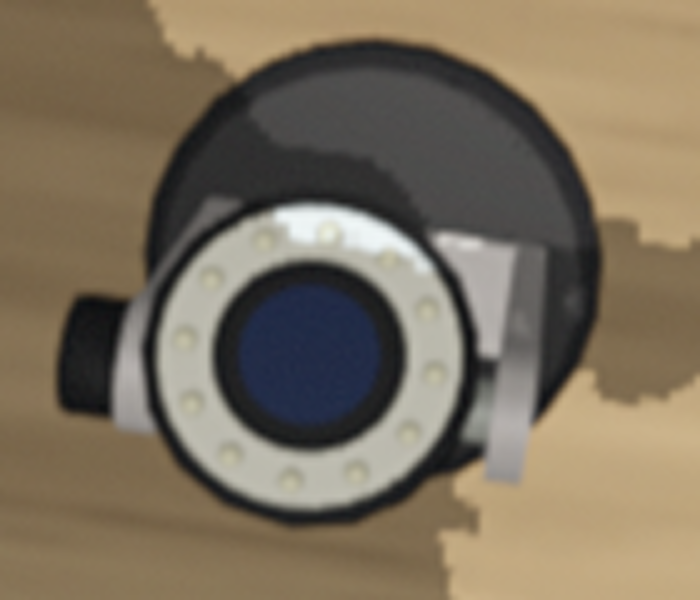

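```bash
cat > lens.py <<'E'
from h import *
from scipy.optimize import least_squares
ell={}
for fn,(cx,cy),r in (('w1',(463,196),28),('w2',(262,251),40)):
    im=np.load(fn+'.npz')['img'].astype(float)
    g=im.min(2)
    # radial edge: white->dark outer, subpixel
    K=load(fn)[0];pts=[];inn=[]
    gg=cv2.GaussianBlur(g,(0,0),0.7)
    for a in np.linspace(0,2*np.pi,72,endpoint=False):
        rr=np.arange(4,r+6,0.25)
        x=cx+rr*np.cos(a);y=cy+rr*np.sin(a)
        p=cv2.remap(gg.astype(np.float32),x.astype(np.float32)[None],y.astype(np.float32)[None],cv2.INTER_LINEAR)[0]
        d=np.diff(p); k=np.argmax(d); inn.append((x[k],y[k]))
        # outer: strongest fall after rise
        kk=k+8+np.argmin(d[k+8:]); pts.append((x[kk],y[kk]))
    for nm,q in (('in',inn),('out',pts)):
        q=np.float32(q)
        for _ in range(3):
            e=cv2.fitEllipse(q)
            th=np.deg2rad(e[2]);dd=(q-e[0])@np.array([[np.cos(th),-np.sin(th)],[np.sin(th),np.cos(th)]])
            rad=np.hypot(dd[:,0]/(e[1][0]/2),dd[:,1]/(e[1][1]/2));q=q[abs(rad-1)<0.06]
        print(fn,nm,e,len(q));ell[fn,nm]=q
def circ(c,n,r):
    u=np.cross(n,[0,1,0.]);u/=np.linalg.norm(u);v=np.cross(n,u)
    a=np.linspace(0,2*np.pi,180,endpoint=False)[:,None];return c+r*(np.cos(a)*u+np.sin(a)*v)
def resid(p,views):
    c=p[:3];n=np.array([p[3],p[4],1]);n/=np.linalg.norm(n);out=[]
    for k in views:
        r={'out':p[5],'in':p[6]}[k[1]]
        K,R,t=load(k[0]);X=circ(c,n,r)@R.T+t;uv=(X@K.T);uv=uv[:,:2]/uv[:,2:]
        cx=uv.mean(0);q=ell[k]
        a=np.arctan2(*(uv-cx).T[::-1]);o=np.argsort(a);rr=np.hypot(*(uv-cx).T)
        aq=np.arctan2(*(q-cx).T[::-1]);out.append(np.hypot(*(q-cx).T)-np.interp(aq,a[o],rr[o],period=2*np.pi))
    return np.hstack(out)
for vs in ([k for k in ell],):
    s=least_squares(resid,[541,194,125,-.4,0,23,12],args=(vs,),loss='soft_l1',x_scale=[10,10,10,.1,.1,1,1])
    n=np.array([s.x[3],s.x[4],1]);n/=np.linalg.norm(n)
    cov=np.linalg.inv(s.jac.T@s.jac)*np.mean(s.fun**2)
    print(s.x.round(3),'rms',np.sqrt(np.mean(s.fun**2)),'n',n,'tilt',np.arccos(n[2]),'az',np.arctan2(n[1],n[0]),np.sqrt(np.diag(cov)).round(3))
g=lambda p:(200+p[0]/5,180+p[1]/5)
for z in (75,80):
    a=onplane('w2',g((88,355)),z);b=onplane('w2',g((482,408)),z);print(a,b,np.arctan2(-(b-a)[0],(b-a)[1]))
E
python3 lens.py
```

```text
w1 in ((462.7468566894531, 196.28089904785156), (30.141427993774414, 31.842008590698242), 124.1689224243164) 71
w1 out ((462.23199462890625, 196.8757781982422), (47.516075134277344, 50.54671859741211), 135.7938690185547) 72
w2 in ((261.5052795410156, 250.62693786621094), (37.89444351196289, 39.257774353027344), 81.82646179199219) 35
w2 out ((261.4988708496094, 250.972412109375), (60.291290283203125, 60.85724639892578), 62.236934661865234) 69
[ 5.41485e+02  1.93587e+02  1.24014e+02 -4.48000e-01 -1.30000e-02
  2.07100e+01  1.30910e+01] rms 0.3535292729511452 n [-0.40894156 -0.01173322  0.91248514] tilt 0.4214783276178631 az -3.1129088425561693 [0.035 0.034 0.111 0.01  0.007 0.029 0.033]
[563.86148722 154.6636924   75.        ] [562.67053246 218.49328872  75.        ] 0.018656182192534152
[562.09654704 155.60796369  80.        ] [560.92372207 218.4658889   80.        ] 0.018656182192534745
```

Request:
move_arm([
  [-0.0037,-0.051,0,0],
  [-0.0037,-0.051,0,0],
  [-0.0037,-0.051,0,0],
  [-0.0037,-0.051,0.02,0],
  [-0.0037,-0.051,0.03,0],
  [-0.0037,-0.051,0.03,0],
  [0,0,0,0],
  [0,0,0,0],
], grip=0)

```text
time_s: 4.12
tool_pos: [590.0, -70.6, 179.8]
tcp_rot: [-3.142, 0.001, -2.983]
wrist_force: [-0.5, 0.9, -0.1]
opening: 0.4
```

```bash
python3 - <<'E'
from h import *
s=snap('wrist','w3');print(s['time_s'],s['tool_pos'],s['tcp_rot'],s['joints'].round(3))
E
```

```text
4.125 [589.9817279  -70.58158433 179.7910125 ] [-3.14153301e+00  5.39595419e-04 -2.98279506e+00] [-0.027  0.506  0.103  1.731 -0.063  0.907  1.832]
```

View pics/w3.png

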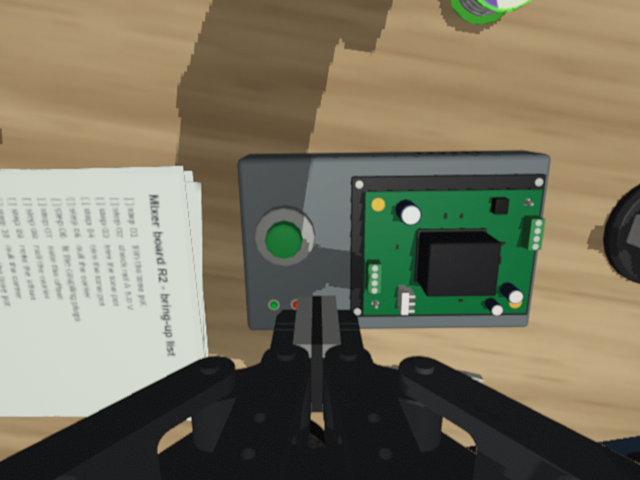

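```bash
python3 - <<'E'
from h import *
c=cv2.imread('pics/w3.png')
cv2.imwrite('pics/w3a.png',cv2.resize(c[140:340,230:560],None,fx=2.4,fy=2.4,interpolation=cv2.INTER_CUBIC))
for fn,box in (('w1',(120,160,170,230)),('w3',(250,305,200,280))):
    im=np.load(fn+'.npz')['img'].astype(int)
    m=(im[...,1]-np.maximum(im[...,0],im[...,2])>50);M=np.zeros_like(m);x0,x1,y0,y1=box;M[y0:y1,x0:x1]=m[y0:y1,x0:x1]
    ys,xs=np.nonzero(M);print(fn,(xs.min()+xs.max())/2,(ys.min()+ys.max())/2,xs.mean(),ys.mean(),np.ptp(xs),np.ptp(ys))
    globals()[fn]=(xs.mean(),ys.mean())
print(tri([('w1',w1),('w3',w3)]))
for z in(55,60):print(onplane('w3',w3,z))
E
```

```text
w1 142.5 196.0 142.30787037037038 195.83333333333334 23 22
w3 283.0 241.0 282.9310344827586 240.90767519466073 34 32
(array([597.38819487, -91.31157737,  63.24654004]), array([0.26913238]))
[600.0766203  -91.62699377  55.        ]
[598.56553635 -91.45557526  60.        ]
```

View pics/w3a.png

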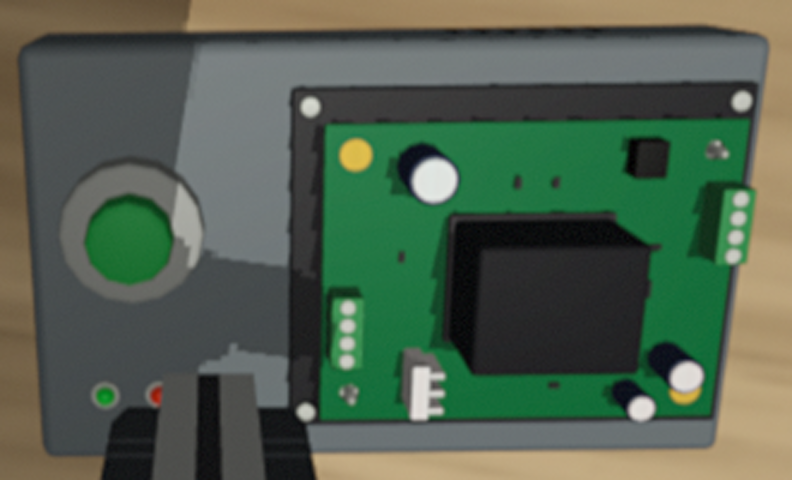

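Request:
move_arm([
  [-0.004,-0.0216,0.05,0],
  [0,0,0.05,0],
  [0,0,0.01,0],
  [0,0,0,0],
])

```text
time_s: 4.68
tool_pos: [597.8, -89.3, 70.3]
tcp_rot: [3.141, 0.001, -2.979]
wrist_force: [0.8, 0.5, -0.3]
opening: 0.0
```

```bash
python3 - <<'E'
from h import *
s=snap('wrist','w4');print(s['time_s'],s['tool_pos'],s['wrist_force'])
f=lambda p:(230+p[0]/2.4,140+p[1]/2.4)
for z,c in ((86,[(480,248),(650,245),(638,372),(475,373)]),(57,[(324,125),(750,120),(715,415),(320,420)])):
    P=np.array([onplane('w3',f(p),z)[:2] for p in c]);d=P[1]-P[0]+P[2]-P[3]
    print(z,P.mean(0),np.arctan2(-d[0],d[1]),[round(float(np.linalg.norm(P[i]-P[(i+1)%4])),1) for i in range(4)])
E
```

```text
4.675 [597.84176912 -89.28348453  70.27337701] [ 0.75180573  0.52537896 -0.26951077]
86 [591.27995274  16.93910629] 0.170913778232645 [40.9, 33.1, 40.7, 32.6]
57 [591.8781759   17.38699144] 0.17122901744304783 [111.1, 84.4, 112.2, 84.6]
```

View pics/w4.png

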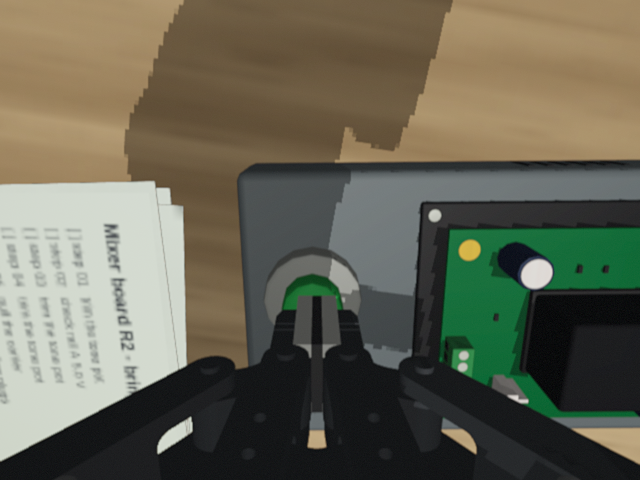

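Request:
move_arm([
  [0,-0.002,0.004,0],
  [0,0,0.003,0],
  [0,0,0.003,0],
  [0,0,0,0],
])

```text
time_s: 5.22
tool_pos: [598.4, -92.4, 59.7]
tcp_rot: [-3.141, 0.002, -2.98]
wrist_force: [1.4, -0.7, 3.5]
opening: -0.1
```

Request:
move_arm([
  [0,0,0.002,0],
  [0,0,0,0],
])

```text
time_s: 5.48
tool_pos: [598.4, -92.4, 58.1]
tcp_rot: [-3.141, 0.002, -2.98]
wrist_force: [1.2, -1.2, 8.6]
opening: 0.1
```

Request:
move_arm([
  [0,0,0.002,0],
  [0,0,0,0],
])

```text
time_s: 5.72
tool_pos: [598.5, -92.5, 57.7]
tcp_rot: [-3.141, 0.003, -2.98]
wrist_force: [-4.3, 0.5, 27.3]
opening: -0.3
```

Request:
move_arm([
  [0,0,-0.02,0],
  [0,0,-0.05,0],
  [-0.0036,0.0364,0,0],
  [-0.0036,0.0364,0,0],
  [-0.0036,0.0364,0,-0.5],
  [0,0,0,0],
  [0,0,0,0],
], grip=0.056)

```text
time_s: 6.6
tool_pos: [590.2, 16.9, 124.9]
tcp_rot: [-3.141, -0.001, -2.971]
wrist_force: [-0.0, -0.1, 0.4]
opening: 56.3
```

```bash
python3 - <<'E'
from h import *
s=snap('wrist','w5');print(s['time_s'],s['tool_pos'],s['tcp_rot'],s['wrist_force'])
E
```

```text
6.6 [590.15245466  16.87586152 124.90290924] [-3.14124498e+00 -1.36818555e-03 -2.97134043e+00] [-0.04423468 -0.07778002  0.3658904 ]
```

View pics/w5.png

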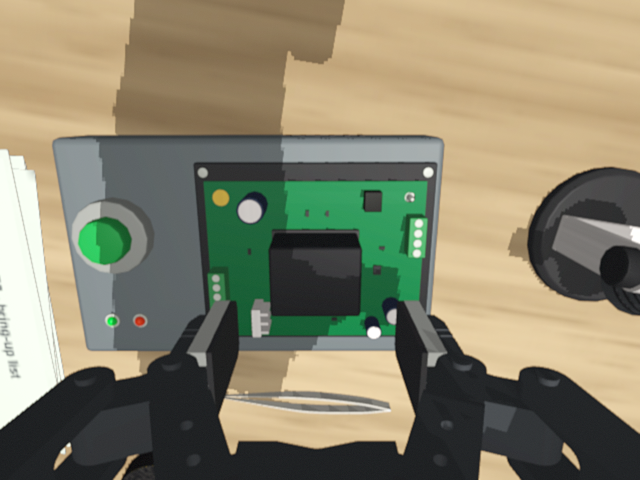

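Request:
move_arm([
  [-0.001,0,0.025,0],
  [0,0,0.025,0],
  [0,0,0.014,0],
  [0,0,0,0],
])

```text
time_s: 7.15
tool_pos: [591.1, 16.6, 60.5]
tcp_rot: [-3.141, -0.002, -2.972]
wrist_force: [0.2, 0.0, 0.2]
opening: 56.2
```

Request:
move_arm([
  [0,0,0,0],
  [0,0,0,0],
  [0,0,0,0],
  [0,0,0,0],
  [0,0,0,0],
], grip=0.0, squeeze=40)

```text
time_s: 7.78
tool_pos: [592.2, 17.4, 62.1]
tcp_rot: [-3.141, 0.001, -2.971]
wrist_force: [-1.8, -1.0, 6.0]
opening: 41.1
```

```bash
python3 - <<'E'
from h import *
s=snap('wrist','w6');print(s['time_s'],s['tool_pos'],s['tcp_rot'],s['wrist_force'],s['opening'])
E
```

```text
7.775 [592.18825992  17.41463174  62.07735038] [-3.14136523e+00  1.27130756e-03 -2.97143264e+00] [-1.77917207 -1.00384335  6.04151065] 41.12439326235287
```

View pics/w6.png

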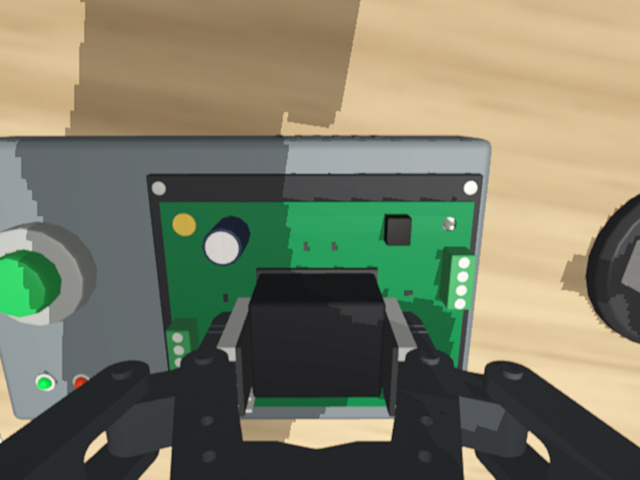

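Request:
move_arm([
  [0,0,0,0],
  [0,0,0,0],
  [0,0,-0.005,0],
  [0,0,0,0],
], grip=0.047)

```text
time_s: 8.32
tool_pos: [592.0, 17.5, 66.7]
tcp_rot: [-3.142, 0.001, -2.971]
wrist_force: [0.4, -0.4, 0.3]
opening: 47.2
```

Request:
move_arm([
  [0,0,0,0],
  [0,0,0,0],
  [0,0,0,0],
  [0,0,0,0],
], grip=0.0)

```text
time_s: 8.82
tool_pos: [591.9, 17.5, 66.8]
tcp_rot: [3.142, 0.001, -2.971]
wrist_force: [-1.4, 0.4, 5.5]
opening: 40.8
```

Request:
move_arm([
  [0,0,-0.01,0],
  [0,0,-0.015,0],
  [0,0,-0.02,0],
  [0,0,-0.03,0],
  [0,0,-0.02,0],
  [0,0,0,0],
  [0,0,0,0],
])

```text
time_s: 9.7
tool_pos: [591.3, 17.5, 160.9]
tcp_rot: [3.141, -0.001, -2.971]
wrist_force: [-0.4, 0.7, -1.8]
opening: 40.6
```

```bash
python3 - <<'E'
from h import *
s=snap('wrist','w7');print(s['time_s'],s['tool_pos'],s['tcp_rot'],s['wrist_force'],s['opening'])
snap('scene','s7')
c=cv2.imread('pics/s7.png')[160:300,180:400];cv2.imwrite('pics/s7a.png',cv2.resize(c,None,fx=3.6,fy=3.6,interpolation=cv2.INTER_CUBIC))
E
```

```text
9.7 [591.25530896  17.50900293 160.90990524] [ 3.14149093e+00 -6.87732056e-04 -2.97128152e+00] [-0.36453922  0.69415314 -1.76966374] 40.572589585264026
```

View pics/w7.png

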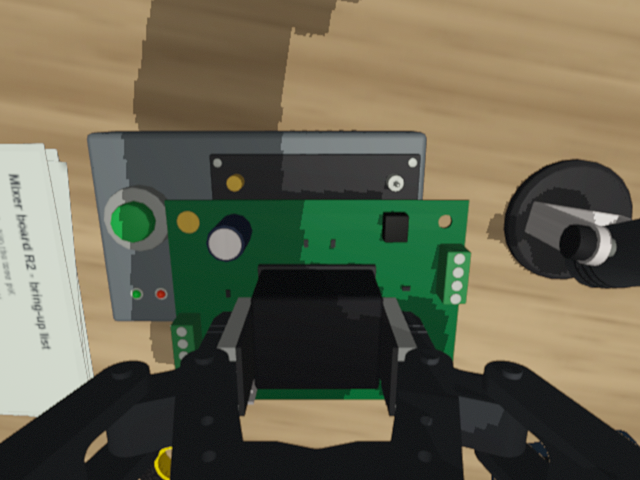

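View pics/s7a.png

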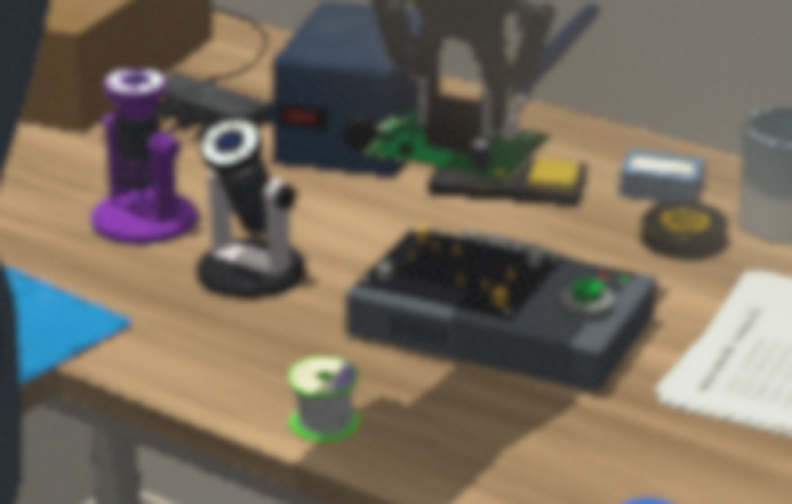

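Request:
move_arm([
  [0.033,-0.025,0,0],
  [0.033,-0.025,0,0],
  [0.0326,-0.0253,0.01,0],
  [0,0,0.03,0],
  [0,0,0.03,0],
  [0,0,0.025,0],
  [0,0,0,0],
  [0,0,0,0],
])

```text
time_s: 10.8
tool_pos: [507.5, -73.5, 66.7]
tcp_rot: [-3.141, -0.0, -2.971]
wrist_force: [-0.3, 0.3, -1.2]
opening: 41.1
```

```bash
python3 - <<'E'
from h import *
s=snap('wrist','w8');print(s['time_s'],s['tool_pos'],s['tcp_rot'],s['wrist_force'],s['opening'])
snap('scene','s8')
c=cv2.imread('pics/s8.png')[160:300,200:420];cv2.imwrite('pics/s8a.png',cv2.resize(c,None,fx=3.6,fy=3.6,interpolation=cv2.INTER_CUBIC))
E
```

```text
10.8 [507.4867504  -73.53339145  66.67530001] [-3.14149001e+00 -1.99300485e-05 -2.97144499e+00] [-0.30052885  0.26131476 -1.15566624] 41.08112819676737
```

View pics/w8.png

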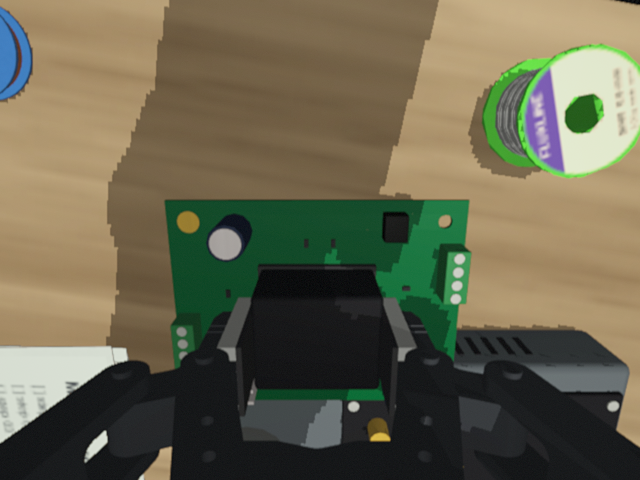

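View pics/s8a.png

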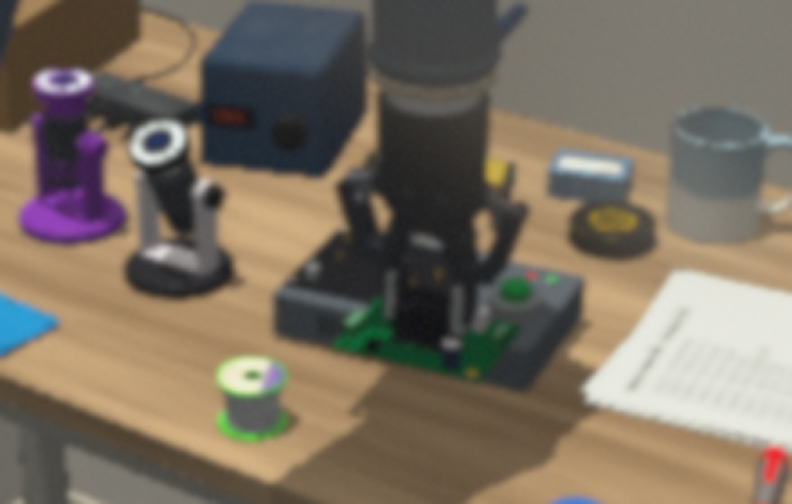

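Request:
move_arm([
  [0,0,0.008,0],
  [0,0,0.005,0],
  [0,0,0.003,0],
  [0,0,0.003,0],
  [0,0,0.003,0],
  [0,0,0,0],
], squeeze=30)

```text
time_s: 11.65
tool_pos: [504.1, -73.9, 44.2]
tcp_rot: [3.141, -0.005, -2.972]
wrist_force: [-10.7, -1.4, 12.3]
opening: 41.2
```

```bash
python3 - <<'E'
from h import *
s=snap('wrist','w9');print(s['time_s'],s['tool_pos'],s['tcp_rot'],s['wrist_force'],s['opening'])
E
```

```text
11.65 [504.1261539  -73.92721166  44.20699607] [ 3.14081633 -0.00515416 -2.97217895] [-10.69935023  -1.36369739  12.34645523] 41.208002113058434
```

View pics/w9.png

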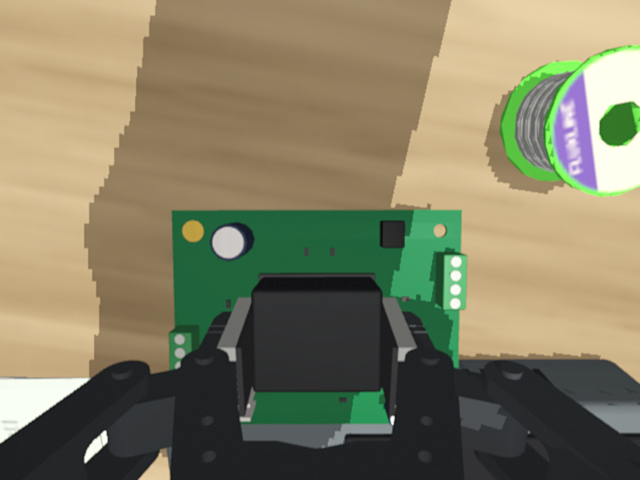

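Request:
move_arm([
  [0.001,0,0.003,0],
  [0.001,0,0.003,0],
  [0.001,0,0.003,0],
  [0,0,0,0],
])

```text
time_s: 12.2
tool_pos: [502.1, -74.3, 35.3]
tcp_rot: [3.141, -0.003, -2.972]
wrist_force: [-8.2, -1.0, 9.7]
opening: 41.0
```

```bash
python3 - <<'E'
from h import *
s=snap('wrist','w10');print(s['time_s'],s['tool_pos'],s['tcp_rot'],s['wrist_force'],s['opening'])
for n in ('w8','w10'):
    c=cv2.imread(f'pics/{n}.png')[190:430,150:490];cv2.imwrite(f'pics/{n}a.png',cv2.resize(c,None,fx=2.3,fy=2.3,interpolation=cv2.INTER_CUBIC))
E
```

```text
12.2 [502.07722271 -74.30963074  35.28968263] [ 3.14104593 -0.00349165 -2.97205777] [-8.17294686 -0.99320919  9.74105656] 41.025535560955156
```

View pics/w8a.png

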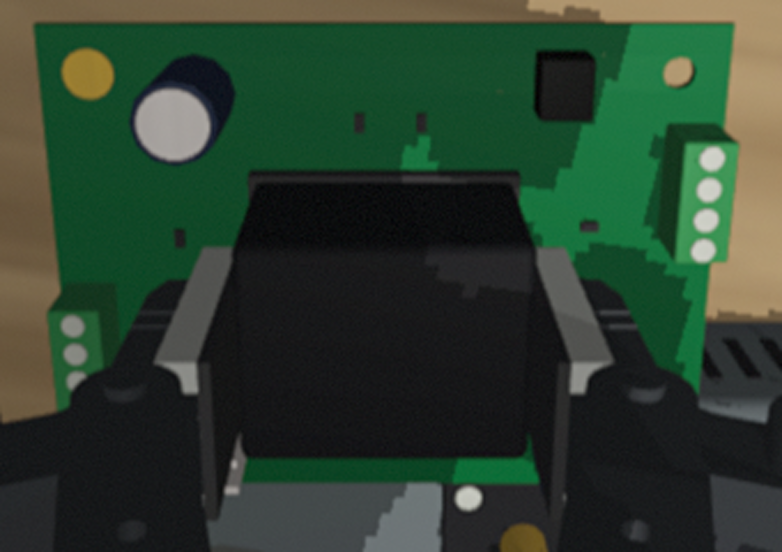

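View pics/w10a.png

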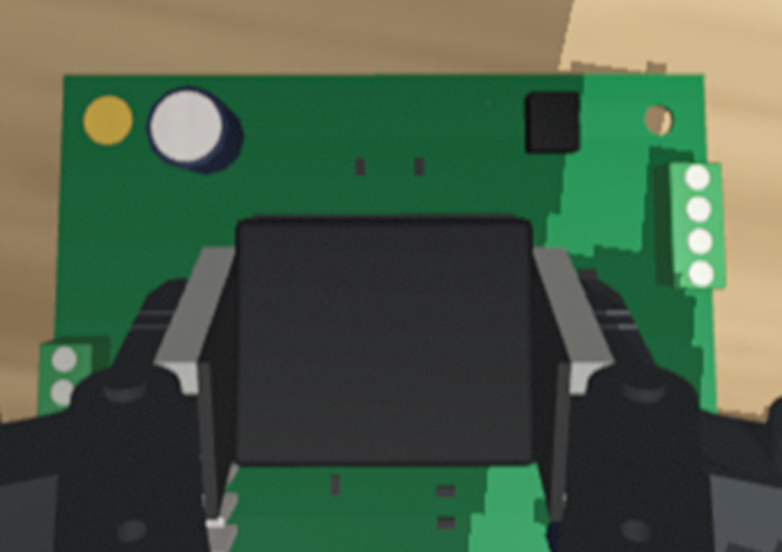

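```bash
cat > tilt.py <<'E'
from h import *
from scipy.optimize import least_squares
TC=np.load('wrist0.npz')['tool_from_camera'];CT=np.linalg.inv(TC);K=np.load('wrist0.npz')['camera_matrix']
R0=np.diag([-1.,1,-1]) # board->tool at level: board x=-tool x, y=tool y, z=-tool z
def fit(obj,px):
    obj=np.array(obj,float);px=np.array(px,float)
    def f(p):
        X=(R0@Rn.from_rotvec(p[3:6]).as_matrix()@obj.T).T+p[:3]
        c=X@CT[:3,:3].T+CT[:3,3];u=c@K.T;return (u[:,:2]/u[:,2:]-px).ravel()
    s=least_squares(f,[0,0,12,0,0,0],x_scale=[5,5,5,.1,.1,.1])
    return s.x,s.fun.reshape(-1,2)
obj=[(-42,-55,2),(-42,55,2),(-17,-20.7,31),(-17,20.7,31),(17,-20.7,31),(17,20.7,31)]
if __name__=='__main__':
    g=lambda p:(150+p[0]/2.3,190+p[1]/2.3)
    for n,P in (('w8',[(35,24),(733,24),(240,247),(530,247),(240,457),(527,457)]),('w10',[(64,75),(704,75),(237,219),(532,219),(236,464),(532,464)])):
        x,r=fit(obj,[g(p) for p in P]);print(n,x.round(3),np.abs(r).max().round(2))
E
python3 tilt.py
```

```text
w8 [ 8.5000e-02 -6.4000e-01  1.2569e+01 -2.0000e-03  2.0000e-02 -2.0000e-03] 2.54
w10 [-8.700e+00 -5.960e-01  8.342e+00 -0.000e+00 -3.860e-01 -1.000e-03] 1.27
```

Request:
move_arm([
  [0,0,-0.02,0],
  [0,0,-0.04,0],
  [0,0,-0.05,0],
  [0,0,-0.05,0],
  [0,0,-0.045,0],
  [0,0,0,8.3],
  [0,0,0,0],
], squeeze=60)

```text
time_s: 13.12
tool_pos: [504.2, -73.8, 240.4]
tcp_rot: [-3.142, 0.0, -3.115]
wrist_force: [-0.1, -0.2, -1.7]
opening: 40.6
```

Request:
move_arm([
  [0.0006,0.0445,0,0],
  [0.0006,0.0445,0,0],
  [0.0006,0.0445,0,0],
  [0.0006,0.0445,0,0],
  [0.0006,0.0445,0,0],
  [0.0005,0.04,0,0],
  [0,0,0,0],
  [0,0,0,0],
])

```text
time_s: 14.12
tool_pos: [493.8, 187.6, 239.4]
tcp_rot: [-3.14, -0.001, -3.114]
wrist_force: [-0.2, -0.3, -1.5]
opening: 41.2
```

```bash
python3 - <<'E'
from h import *
s=snap('wrist','w11');print(s['time_s'],s['tool_pos'],s['tcp_rot'],s['wrist_force'],s['opening'])
c=cv2.imread('pics/w11.png')[190:430,150:490];cv2.imwrite('pics/w11a.png',cv2.resize(c,None,fx=2.3,fy=2.3,interpolation=cv2.INTER_CUBIC))
snap('scene','s11')
c=cv2.imread('pics/s11.png')[110:250,150:370];cv2.imwrite('pics/s11a.png',cv2.resize(c,None,fx=3.6,fy=3.6,interpolation=cv2.INTER_CUBIC))
E
```

```text
14.125 [493.83388236 187.63453693 239.4490774 ] [-3.14030606e+00 -1.48525479e-03 -3.11424410e+00] [-0.18317516 -0.2710188  -1.46659028] 41.23785416548548
```

View pics/w11a.png

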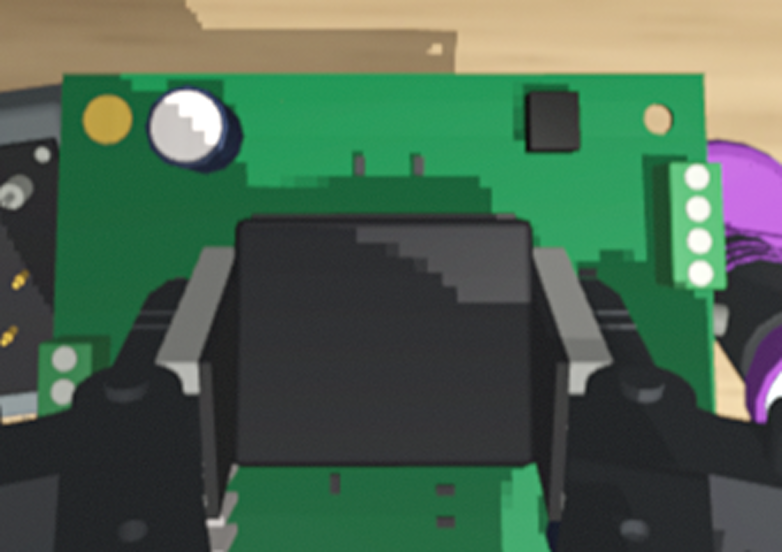

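View pics/s11a.png

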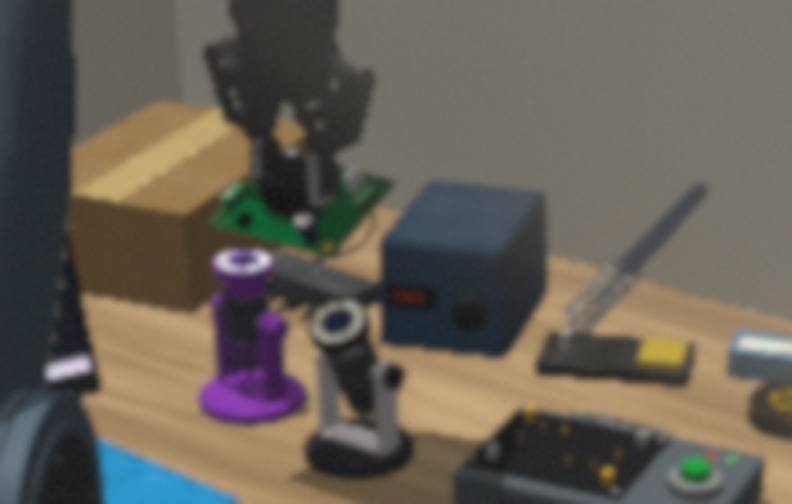

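Request:
move_arm([
  [0.0009,0.0026,0.008,0],
  [0.0009,0.0026,0.008,0],
  [0,0,0,0],
  [0,0,0,0],
  [0,0,0,0],
  [0,0,0,0],
])

```text
time_s: 14.98
tool_pos: [492.4, 193.5, 224.5]
tcp_rot: [3.141, 0.0, -3.116]
wrist_force: [0.0, 0.5, -1.5]
opening: 40.4
```

```bash
cat > chk.py <<'E'
from tilt import *
s=snap('wrist','w12');print(s['time_s'],s['tool_pos'],s['tcp_rot'],s['wrist_force'],s['opening'],np.abs(s['joint_velocities']).max())
g=lambda p:(150+p[0]/2.3,190+p[1]/2.3)
x,r=fit(obj,[g(p) for p in [(64,75),(704,75),(237,219),(532,219),(236,464),(532,464)]])
T=T_tool(s);Rb=T[:3,:3]@R0@Rn.from_rotvec(x[3:6]).as_matrix();o=T[:3,:3]@x[:3]+T[:3,3]
L=np.array([541.5,193.6,124]);n=np.array([-.409,-.0117,.9125]);n/=np.linalg.norm(n);y=np.cross(n,[-1,0,0]);y=np.array([-.025,1,0]);y-=n*(y@n);y/=np.linalg.norm(y);xx=np.cross(y,n)
d=o-L;print('in lens',d@xx,d@y,d@n,'ang',np.arccos(Rb[:,2]@n),np.arccos(abs(Rb[:,1]@y)))
for cam in('scene','top'):
    snap(cam,cam+'12');im=cv2.imread(f'pics/{cam}12.png')
    c=[proj(cam+'12',o+Rb@np.array(q)) for q in [(-42,-55,2),(-42,55,2),(42,55,2),(42,-55,2)]]
    u,v=np.mean(c,0).astype(int);F=5;x0,y0=u-75,v-55
    big=cv2.resize(im[y0:y0+110,x0:x0+150],None,fx=F,fy=F,interpolation=cv2.INTER_CUBIC)
    for q in c:cv2.circle(big,tuple(((q-[x0,y0]+.5)*F).astype(int)),4,(0,0,255),1)
    cv2.imwrite(f'pics/{cam}12a.png',big)
E
python3 chk.py
```

```text
14.975 [492.39980044 193.53845602 224.48844466] [ 3.14145593e+00  3.89160431e-04 -3.11631855e+00] [ 0.01631221  0.50876555 -1.46720581] 40.424241692756944 0.0009487159044454543
in lens 0.8549555658229039 0.721128805478874 100.60524574782558 ang 0.035090228908127075 0.0016866222668883402
```

View pics/scene12a.png

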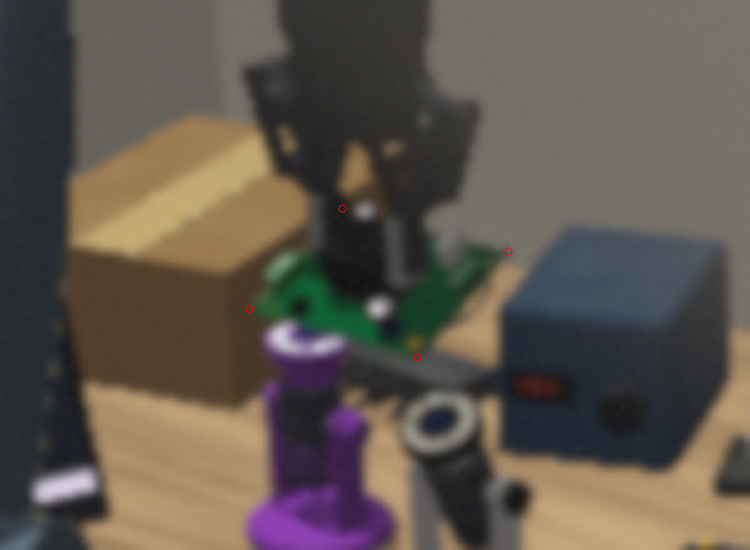

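View pics/top12a.png

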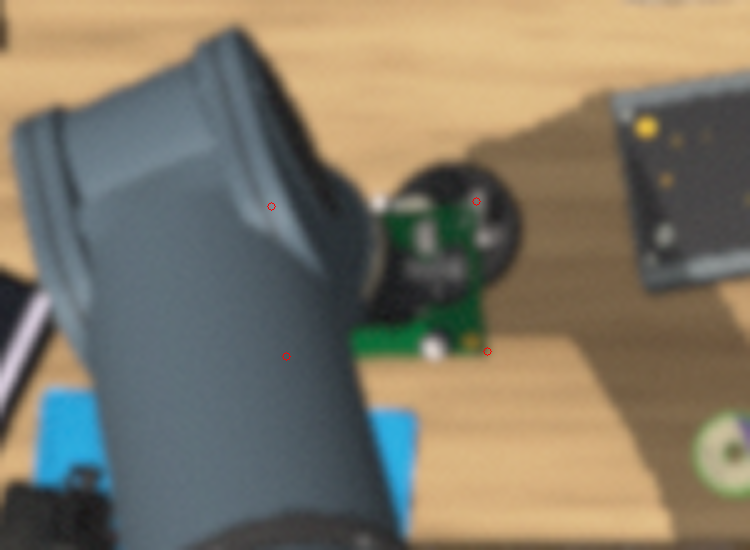

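View pics/w12.png

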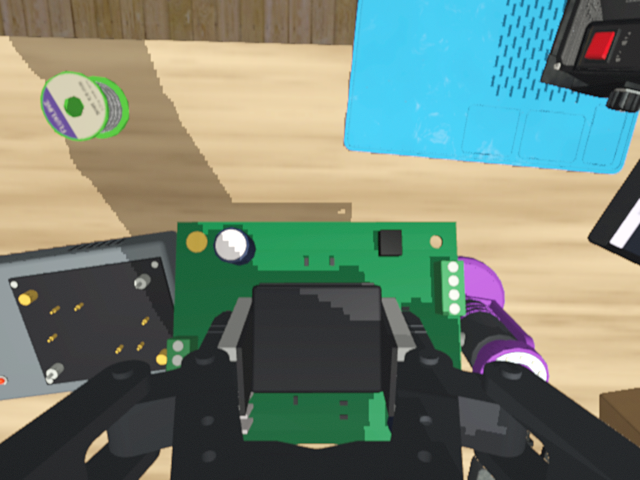

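```bash
python3 -c "
from bench import ctrl
print(ctrl.sign_off())"
```

```text
the job is handed in; nothing more can be done
None
```

I finished the job and handed it in at about 15 s of the 45 s allowed; sign-off gave no verdict.

- **Button:** I pressed it to its stop, where the force rose to 27 N against the roughly 5 N it needs. After release, a picture showed it up with the board still seated.
- **Board:** I gripped the transformer, lifted the board straight off its pins, then pressed its far long edge on the jig's near edge. This tilted it about 0.39 rad in the jaws, because the arm's moves cannot tilt the tool. I then carried it to the camera and held it there.

**Last checks, from my own camera measurements:**

| Quantity | Measured | Limit |
|---|---|---|
| Board centre off the lens axis | about 1 mm each way | 15 mm |
| Distance from the lens | about 101 mm | 80 to 120 mm |
| Solder-side angle to the lens | about 0.035 rad | 0.17 rad |
| Long sides to the tilt axis | under 0.01 rad by the fit; the axis itself is known to about 0.01–0.02 rad | 0.2 rad |

- The arm was still, with the jaws on the transformer at 60 N.
- The predicted board corners matched the scene and top pictures to about 1–2 px. That is a few mm, and the arm hid some corners.
- When I checked the tilt fit on the board while it was still level, it read 0.02 rad instead of 0, well inside the limit.
- I did not touch the camera or the tools on the way. In the last pictures the camera, the purple look-alike and the solder reel looked undisturbed. I did not look again at the nippers, screwdriver or braid reel, because those pictures do not show them.

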